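# Load the honing fixture and index its jaw

### The job

Get the honing fixture ready for sharpening gravers: gently lay the white sharpening stone flat in the fixture's bed, between the four locating pins. Then pull the black index knob out along its leaning axis, slide the jaw with it until the jaw has brought the stone up against the fixed end stop, and let the knob go so that its pin drops fully home into the index hole there. Leave the other tools where they are.

Things in the scene. Friction and masses are not known exactly. Their poses are not given: they have to be found in the camera images.
- fixture: Honing fixture fixed to the desk: wooden board 130 x 330 x 16 mm with an aluminium bar (way) 300 mm long on it, flat top 46 mm above the desk. Origin: centre of the board's underside, on the desk; y along the fixture, from the jaw (-y, robot's right) to the end stop (+y); x away from the robot; it stands turned, left end nearer. The way's front slopes at 36 degrees and has four index holes 20 mm apart along y.
- stop_face (a point): Middle of the face of the fixed end stop, an aluminium block 50 mm wide in x, 18 mm thick: fixture x = 12, y = 125, z = 57 mm; its top is at z = 68 mm. The face looks to -y, towards the jaw. Same axes as the fixture.
- bed (a point): Where the middle of the stone's underside belongs once the stone is home against the end stop: fixture x = 12, y = 39, z = 52 mm; same axes as the fixture. The stone rests on two rubber pads 22 mm long at fixture y = -5 and 95 mm, 6 mm above the bare way. With the jaw right back the stone may first be laid up to 40 mm nearer the jaw.
- pins (a point): Point in the middle between the four locating pins, on the way's top (fixture x = 12, y = 45, z = 46 mm; same axes). Round steel pins of 8 mm diameter stand beside the pads at x = +/-26.5, y = +/-50 mm from here, round tops 14 mm above this point: 45 mm is free between them for the 40 mm stone. Between the pads the fingers have room.
- stone: White sharpening stone, a plain block 40 x 172 x 22 mm, about 0.4 kg, lying flat on the bare desk to the left of the fixture, well in front of the cabinet. Origin: centre of its underside; y axis along its length, z up. Either end may go to the stop.
- jaw (a joint): Position of the sliding jaw along the way, m, growing towards the end stop. Index holes at 0, 0.020, 0.040, 0.060. Starts at 0: right back, pin in the outermost hole. At 0.040 (third hole) the jaw stands up to the stone with 1 mm to spare. Let go near 0.020, the pin drops into the second hole. Drag about 1.5 N with the pin out; locked with the pin in a hole.
- jaw_face (a point): Middle of the sliding jaw's rubber face towards the stone, 34 mm wide, 18 mm high, 173 mm from the end stop when joint jaw is 0.040. The jaw is a grey saddle over the way, 56 mm long, its middle 28 mm behind this face, top 61 mm above the desk (70 mm at the face).
- post (a point): Top of the upright guide post on the jaw's front edge, 184 mm above the desk: steel, 14 mm diameter, with a round eye 27 mm across at 157 mm. It stands right behind the knob (fixture x = -24 mm, the same y as the knob), so it bars a gripper that comes straight down on the knob.
- plunger (a joint): How far the index plunger is pulled out, m. 0: pin fully home; clear of its hole from 0.007; end of travel 0.012. Let go between holes, the pin rides on the strip at about 0.007 and drops in at the next hole. A spring pulls it in with 5 N at 0 and 9 N at 0.012.
- knob (a point): Middle of the grip of the black ribbed plunger knob, 29 mm diameter; it ends 14 mm above and 13 mm below this point; the jaw's sloping face is 28 mm below. Its z is the plunger's axis, leaning 36 degrees from vertical to fixture -x (robot and its right): pull along +z. Its y is the fixture's y, the jaw's way; both sides along y are free for fingers. At the start at fixture (-58, -116, 65) mm.
- flat_file: Bystander: file with a wooden handle, 189 mm, lying in front of the fixture.
- burnisher: Bystander: burnisher with a dark handle, 103 mm, at the right front.
- sanding_block: Bystander: worn wooden sanding block 24 x 98 x 17 mm, behind the fixture.
- graver: Bystander: short graver with a turned wooden handle, 124 mm, at the left, behind the stone.
- clarinet_joint: Bystander: black clarinet joint with plated keys, 229 mm long, lying behind the fixture at the right.

How it is judged (in metres and radians):
On the way, in this order (a step that is already met when the one before it is completed fails the run):
1. the stone lies flat in the bed between the pins, let go, with the jaw still right back (x of stone in the frame of fixture between 0.007 and 0.017 m and z of stone in the frame of fixture between 0.049 and 0.055 m and angle between the y axis of stone and the y axis of fixture, either way round below 0.06 rad and y of stone in the frame of fixture between -0.004 and 0.042 m and linear speed of stone below 0.02 m/s and contact force between the fingers and stone below 0.3 N and value of joint jaw below 0.008 m), for 0.2 s.
2. the plunger is pulled clear of its hole (value of joint plunger above 0.0062 m), for 0.1 s.
3. the jaw stands at the third hole, next to the stone (value of joint jaw between 0.038 and 0.042 m), for 0.1 s.
At the end, for the whole second after the job is handed in: Pin fully home (within 1.5 mm) in the third index hole (jaw at 0.040 within 1.5 mm); stone flat in the bed between the pins (5 mm across, 3 mm in height, 0.06 rad), home between jaw and end stop (within 3 mm of bed along the fixture); all at rest (value of joint jaw between 0.0385 and 0.0415 m and value of joint plunger below 0.0015 m and y of stone in the frame of fixture between 0.036 and 0.042 m and x of stone in the frame of fixture between 0.007 and 0.017 m and z of stone in the frame of fixture between 0.049 and 0.055 m and angle between the y axis of stone and the y axis of fixture, either way round below 0.06 rad and linear speed of stone below 0.02 m/s and velocity of joint jaw between -0.005 and 0.005 m/s); the robot touches nothing.
It fails at once if the stone is dropped or thrown into the bed (faster than 0.6 m/s within 40 mm of the bed) (x of stone in the frame of fixture between -0.038 and 0.062 m and y of stone in the frame of fixture between -0.041 and 0.079 m and z of stone in the frame of fixture below 0.092 m and linear speed of stone above 0.6 m/s).
It fails at once if another tool is moved by more than 30 mm (distance of any of flat_file, burnisher, sanding_block, graver, clarinet_joint from where it was at the start of the episode above 0.03 m).
It also fails if it takes over 54 s, if anything falls off the work surface, if the arm or the gripper's body presses on something with over 40 N, if the wrist force passes 120 N, or if a joint passes its speed limit or range.

### The arm

A 6-joint arm with a two-finger parallel gripper is mounted at the origin on a cart in front of the work surface, level with it; the furniture and walls round the work are solid. World frame = base frame: x ahead of the robot, y to its left, z up, the work surface at z = 0. Lengths are in mm, angles in rad, forces in N, time in s.
With the tool pointing down it reaches from about 400 to 925 mm from the base axis. Payload 12.5 kg.
Tool frame: the origin (TCP) lies between the finger pads; the fingertips stand 19 mm ahead of it and the grasp point (between the pads) is the TCP (env.tips_ahead is the distance from the TCP to the fingertips, in mm); z points along the fingers, y is the line along which they close (so a half turn about z gives the same grasp; the last joint's range is limited). The gripper opens to 95 mm and grips with 3 to 60 N. Pads are 20 mm wide; open, the fingers measure 119 mm over their backs; the gripper's body (75 mm by 180 mm) begins 59 mm behind the grasp point.
Start: joints at [-1.207, 0.491, 1.559, -0, 1.092, -0.106], TCP at [282.966, -557.292, 233.661] pointing down, gripper open.
Joint ranges: [-3.1, 3.1], [-0.84, 2.19], [0.05, 2.79], [-1.13, 4.28], [0.06, 2.93], [-2.69, 2.69]. Speed limits (rad/s): [2.22, 2.22, 2.79, 3.14, 3.14, 3.14].

### API

Orientations are given as [roll, pitch, yaw] about the fixed x, y, z axes, in that order (R = Rz(yaw) Ry(pitch) Rx(roll)).
In Python, from cell import env gives the robot as it stands.
- The arm moves only by the shell command python3 -m crank 'ROWS'. ROWS is JSON, a list of rows, each a list of 5 numbers: the shift along the tool's x, y, z in mm, then the turn about the tool's z in degrees, then the finger opening in mm, from 0 to 95.1. In form: [[dx, dy, dz, yaw, grip], ...]. A call has 1 to 10 rows; each row is the pose to reach, as a shift and turn from the pose commanded when the call began, along the tool's axes at that moment; what a row does not reach only later rows make up. A row lasts 1/12 s, in which the tool goes at most 41.7 mm and 7.16 degrees, less where a joint would pass 70% of its speed; a pose out of reach is approached as far as the arm can. A call with a gripper value outside its range is refused whole. The fingers move at their own pace and stop on an object; the grip force is fixed at half the most. Time passes only in rows, so rows that repeat a pose let the fingers close. It gives the time, the measured TCP pose, the force, the opening and the grip force at its end, in the units of the state.
- env.state(): the state, without advancing time (a new reading comes with each control period).
- env.read_camera(name): name is "side" or "top"; returns a dict with "img" (400x640x3 uint8, blue, green, red), "K" (3x3 intrinsics, pixels), "pose" (4x4, takes a point from camera to world coordinates). Camera axes: x right, y down, z forward; pixel columns grow to the right and rows downward; lengths in mm; the calibration is good to about 2 mm. A picture is of the moment at which its call begins. There is no depth.
- env.job_done(): hands the job in; it is judged then, once.
The state is a dict: "t": time; "joints": joint angles; "qvel": joint speeds; "tau": joint torques, N m; "eef_pos": TCP position; "tcp_rot": TCP orientation; "ft_force": force on the tool from outside, world axes, zero at the start; "moment": the same for the moment, N m; "opening": opening from 0.0 (shut) to 1.0 (fully open); "grip_force": force on a finger pad.
Only numpy, scipy, OpenCV 4.12 (cv2) and the standard library are available. Lean on these libraries where they do the work, as an engineer would, in place of code of your own. Each camera call takes 0.05 s, during which the arm holds its last target. There are 200 camera calls.

## Working session

There is one attempt and no reset: what is moved stays moved. The work goes in short steps, Python scripts to look and compute and a shell command to move; the robot and the scene stay as the last step left them, time stands still between calls to the robot, and variables do not carry over. Pictures are saved under pics/ and viewed, at most 10 in all, crops included, and the job is handed in when it is done.

```bash
ls; mkdir -p pics; python3 - <<'E'
from cell import env
import cv2,numpy as np
print(env.state())
for n in("top","side"):
    c=env.read_camera(n);cv2.imwrite(f"pics/{n}0.png",c["img"]);np.savez(f"pics/{n}.npz",K=c["K"],pose=c["pose"]);print(c["K"].tolist(),c["pose"].round(3).tolist())
E
```

```text
pics
{'t': 0.0, 'joints': array([-1.20658674e+00,  4.91544078e-01,  1.55945723e+00, -6.72310836e-06,
        1.09170199e+00, -1.05607981e-01]), 'qvel': array([-0.00037211, -0.00248852, -0.00093427, -0.00036785,  0.001563  ,
        0.00073138]), 'tau': array([ 4.03074046e-04, -6.12646294e+01, -2.58176529e+01,  6.92437193e-02,
        4.81948780e-02, -1.60191526e-04]), 'eef_pos': array([ 282.88509714, -557.06032684,  233.06867754]), 'tcp_rot': array([-3.14048756e+00, -1.11145900e-04,  4.69820613e-01]), 'ft_force': array([ 0.04319794, -1.23882994, -0.56254836]), 'moment': array([-0.01438846, -0.03743779, -0.01318398]), 'grip_force': 0.0, 'opening': 0.9985853180310872}
[[500.36139268991604, 0.0, 315.09959636035506], [0.0, 500.36139268991604, 200.74762854904662], [0.0, 0.0, 1.0]] [[-0.078, -0.974, 0.215, 330.601], [-0.997, 0.077, -0.016, 29.934], [-0.001, -0.215, -0.977, 1316.93], [0.0, 0.0, 0.0, 1.0]]
[[422.34192665682326, 0.0, 323.10486990278247], [0.0, 422.34192665682326, 202.91133749614758], [0.0, 0.0, 1.0]] [[-0.304, 0.605, -0.736, 1555.579], [0.953, 0.21, -0.22, 287.729], [0.022, -0.768, -0.64, 946.949], [0.0, 0.0, 0.0, 1.0]]
```

View pics/top0.png

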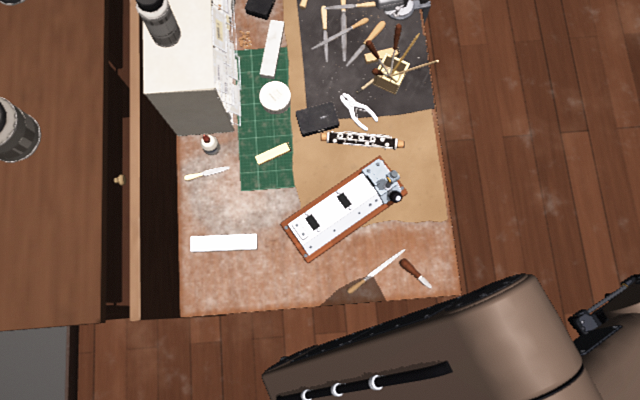

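View pics/side0.png

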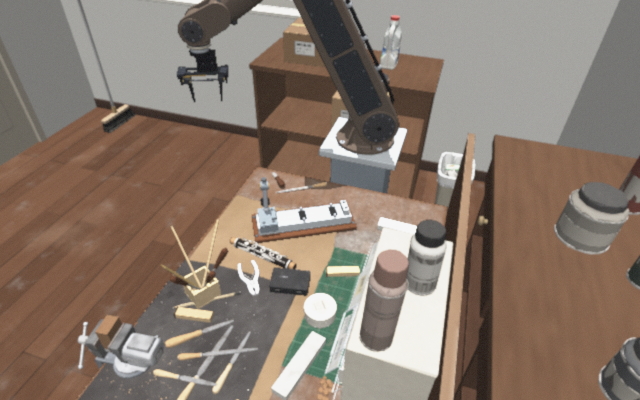

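The top view shows the fixture around (345,205), with the knob at about (396,198), and the stone at about (223,243). The side view confirms the layout. I'll zoom in for accurate points.

```bash
python3 - <<'E'
import cv2
a=cv2.imread("pics/top0.png")[150:270,270:420];cv2.imwrite("pics/a.png",cv2.resize(a,None,fx=5,fy=5,interpolation=cv2.INTER_CUBIC))
b=cv2.imread("pics/side0.png")[170:250,240:420];b=cv2.resize(b,None,fx=4.4,fy=4.4,interpolation=cv2.INTER_CUBIC)
cv2.imwrite("pics/b.png",b)
# stone contour, top and white
im=cv2.imread("pics/top0.png");m=(im.min(2)>200).astype('uint8');m[:, :175]=0;m[:225]=0;m[:,275:]=0;m[265:]=0
c=max(cv2.findContours(m,0,1)[0],key=cv2.contourArea);print(cv2.minAreaRect(c),cv2.contourArea(c))
E
```

```text
((223.0085906982422, 242.20176696777344), (15.879244804382324, 66.62055206298828), 87.56334686279297) 980.5
```

View pics/a.png

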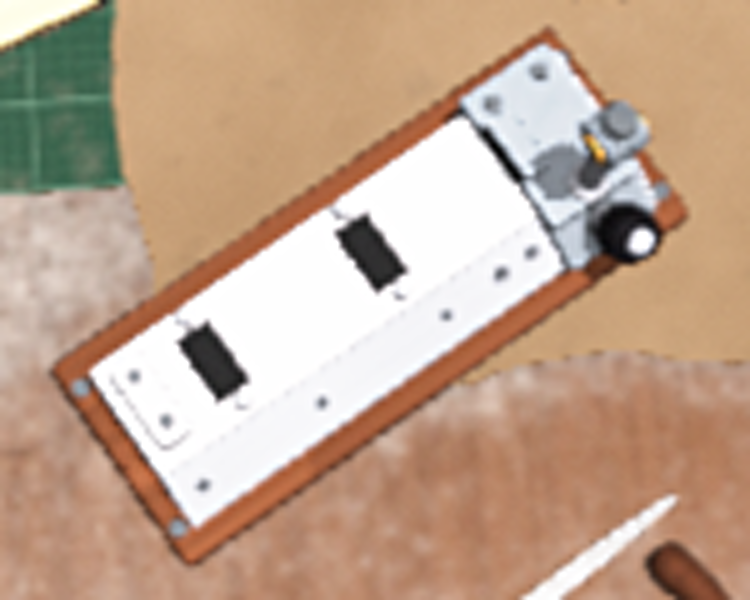

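View pics/b.png

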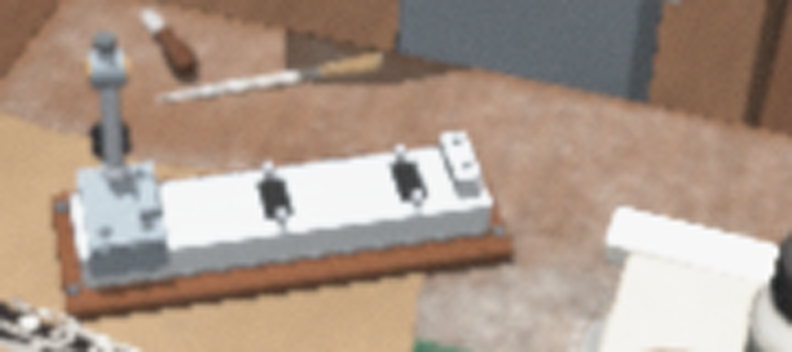

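The top crop shows the pads at about (372,254) and (213,361) and the board corners at (55,370), (192,562), (686,213) and (548,32). In the side crop the pads are at (272,198) and (407,181). Next I'll fit the fixture pose.

```bash
cat > h.py <<'E'
import numpy as np,cv2
from scipy.optimize import least_squares
cam={n:np.load(f"pics/{n}.npz") for n in("top","side")}
def proj(n,P):
    T=np.linalg.inv(cam[n]["pose"]);p=T[:3,:3]@np.asarray(P,float)+T[:3,3];p=cam[n]["K"]@p;return p[:2]/p[2]
def ray(n,uv,z):
    c=cam[n];d=c["pose"][:3,:3]@np.linalg.inv(c["K"])@[uv[0],uv[1],1];o=c["pose"][:3,3];return o+d*(z-o[2])/d[2]
def fw(p,P): # fixture->world
    c,s=np.cos(p[2]),np.sin(p[2]);return np.array([p[0]+c*P[0]-s*P[1],p[1]+s*P[0]+c*P[1],P[2]])
E
python3 - <<'E'
from h import *
top=[((372,254),(12,-5,52)),((213,361),(12,95,52)),((55,370),(65,165,16)),((192,562),(-65,165,16)),((686,213),(-65,-165,16)),((548,32),(65,-165,16))]
side=[((272,198),(12,-5,52)),((407,181),(12,95,52))]
top=[(((u+.5)/5-.5+270,(v+.5)/5-.5+150),P) for (u,v),P in top]
side=[(((u+.5)/4.4-.5+240,(v+.5)/4.4-.5+170),P) for (u,v),P in side]
f=lambda p:np.concatenate([proj(n,fw(p,P))-uv for n,L in(("top",top),("side",side)) for uv,P in L])
r=least_squares(f,[400,-50,-.5]);print(r.x,r.fun.reshape(-1,2).round(2).tolist())
np.save("fix.npy",r.x)
for n,P in dict(bed=(12,22,52),knob=(-58,-116,65),posttop=(-24,-116,184)).items():print(n,fw(r.x,P),proj("top",fw(r.x,P)))
print("stone",ray("top",(223.0,242.2),22))
im=cv2.imread("pics/top0.png");m=(im.min(2)>200).astype('uint8');m[:,:175]=0;m[:225]=0;m[:,275:]=0;m[265:]=0
c=max(cv2.findContours(m,0,1)[0],key=cv2.contourArea);B=cv2.boxPoints(cv2.minAreaRect(c))
W=np.array([ray("top",b,22) for b in B]);print(W.round(1).tolist())
for i in(0,1):d=W[(i+1)%4]-W[i];print(np.linalg.norm(d),np.degrees(np.arctan2(d[1],d[0])))
# refined fit of a stone end from the side camera
im=cv2.imread("pics/side0.png");E=ray("top",(223.0,242.2),22);print("side px",proj("side",E))
E
```

```text
[ 5.91938171e+02 -6.69684326e+01  5.35011017e-01] [[0.06, -0.39], [0.26, 0.13], [-1.33, -0.42], [-0.48, 1.63], [1.95, 0.06], [0.43, -1.79], [0.77, -0.0], [0.43, -0.23]]
bed [591.04461588 -41.92444012  52.        ] [335.59023838 205.88467698]
knob [ 601.18557633 -196.33027201   65.        ] [395.37934031 196.35879699]
posttop [ 630.43451875 -178.99535444  184.        ] [394.50457103 173.45899475]
stone [524.0453216  256.96625439  22.        ]
[[548.0, 343.8, 22.0], [541.8, 170.1, 22.0], [500.2, 170.6, 22.0], [506.4, 343.1, 22.0]]
173.7758676181813 -92.0437191198466
41.676630240972145 179.3729947391012
side px [405.15994384 227.5833141 ]
```

```bash
cat > go.py <<'E'
import sys,numpy as np
from cell import env
from scipy.spatial.transform import Rotation as R
# usage: go.py X Y Z yawdeg -> tool shift
s=env.state();X=np.array(sys.argv[1:4],float);r=R.from_euler("xyz",s["tcp_rot"])
d=r.inv().apply(X-s["eef_pos"]);e=(r.inv()*R.from_euler("xyz",[np.pi,0,np.radians(float(sys.argv[4]))])).as_rotvec(degrees=True)
print("shift",d.round(1),"turn",e.round(2),"t",round(s["t"],2),"F",s["ft_force"].round(1),"open",round(s["opening"]*95.1,1),s["eef_pos"].round(1))
E
python3 go.py 524 257 150 88
```

```text
shift [ 583.5 -616.7   83.8] turn [-5.000e-02 -3.000e-02 -6.108e+01] t 0.1 F [ 0.5  0.6 -0.4] open 95.3 [ 282.9 -557.1  233.1]
```

```bash
r='[583,-617,60,-61,95]'; python3 -m crank '[[583,-617,60,-61,70],[583,-617,60,-61,70],[583,-617,60,-61,70],[583,-617,60,-61,70],[583,-617,60,-61,70],[583,-617,60,-61,70],[583,-617,60,-61,70],[583,-617,60,-61,70],[583,-617,60,-61,70],[583,-617,60,-61,70]]'; python3 go.py 524 257 150 88
```

```text
t: 0.93
eef_pos: [400.7, -156.8, 204.1]
tcp_rot: [3.142, 0.0, 1.539]
ft_force: [1.4, -0.2, 0.3]
opening: 0.737
grip_force: 0.0
shift [417.5 109.9  54.1] turn [0.   0.01 0.15] t 0.93 F [ 1.4 -0.2  0.3] open 70.1 [ 400.7 -156.8  204.1]
```

```bash
python3 -m crank '[[417,110,84,0,70],[417,110,84,0,70],[417,110,84,0,70],[417,110,84,0,70],[417,110,84,0,70],[417,110,84,0,70],[417,110,84,0,70],[417,110,84,0,70],[417,110,84,0,70],[417,110,84,0,70]]'; python3 go.py 524 257 22 88
```

```text
t: 1.77
eef_pos: [519.4, 234.9, 123.9]
tcp_rot: [-3.141, 0.0, 1.535]
ft_force: [0.5, -1.2, 0.2]
opening: 0.738
grip_force: 0.0
shift [ 22.3   3.9 101.9] turn [-0.02  0.02 -0.06] t 1.77 F [ 0.5 -1.2  0.2] open 70.2 [519.4 234.9 123.9]
```

```bash
python3 -m crank '[[22,4,40,0,70],[22,4,70,0,70],[22,4,80,0,70],[22,4,90,0,70],[22,4,96,0,70],[22,4,100,0,70],[22,4,101.5,0,70],[22,4,101.5,0,70]]'; python3 go.py 524 257 22 88
```

```text
t: 2.43
eef_pos: [524.6, 254.1, 23.9]
tcp_rot: [3.14, -0.0, 1.534]
ft_force: [-0.7, 0.3, -0.3]
opening: 0.735
grip_force: 0.0
shift [ 2.8 -0.8  1.9] turn [ 0.07 -0.02 -0.13] t 2.43 F [-0.7  0.3 -0.3] open 69.9 [524.6 254.1  23.9]
```

```bash
python3 -c "
from cell import env;import cv2
b=env.read_camera('side')['img'][170:290,330:510];a=env.read_camera('top')['img'][190:290,170:290]
cv2.imwrite('pics/c.png',cv2.hconcat([cv2.resize(a,(400,400),interpolation=2),cv2.resize(b,(400,400),interpolation=2)]))"
```

```text
(no output)
```

View pics/c.png

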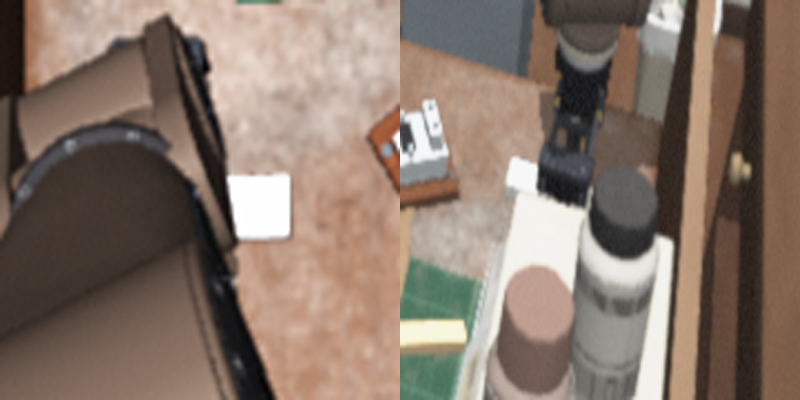

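The gripper straddles the stone, and the stone's free end is visible on its right. I'll close and lift.

```bash
python3 -m crank '[[2,0,1.5,0,55],[2,0,1.5,0,45],[2,0,1.5,0,36],[2,0,1.5,0,36],[2,0,1.5,0,36],[2,0,1.5,0,36],[2,0,1.5,0,36],[2,0,1.5,0,36]]'; python3 -m crank '[[0,0,-10,0,36],[0,0,-25,0,36],[0,0,-45,0,36],[0,0,-70,0,36],[0,0,-100,0,36],[0,0,-120,0,36],[0,0,-120,0,36]]';  python3 - <<'E'
from h import *
print(fw(np.load("fix.npy"),(12,20,52)),30.654)
E
```

```text
t: 3.2
eef_pos: [523.9, 256.5, 21.6]
tcp_rot: [-3.141, 0.0, 1.534]
ft_force: [-3.6, 1.0, 2.3]
opening: 0.417
grip_force: 30.0
t: 3.78
eef_pos: [525.8, 257.1, 145.9]
tcp_rot: [3.135, -0.002, 1.534]
ft_force: [0.4, -0.5, -2.7]
opening: 0.416
grip_force: 30.0
[592.06431691 -43.64496615  52.        ] 30.654
```

```bash
python3 go.py 592 -43.6 120 120.65
```

```text
shift [-298.2   76.9   25.7] turn [ 4.000e-01 -3.000e-02 -3.273e+01] t 3.78 F [ 0.4 -0.5 -2.7] open 39.6 [525.8 257.1 145.9]
```

```bash
python3 -m crank '[[-298,77,20,-32.7,36],[-298,77,20,-32.7,36],[-298,77,20,-32.7,36],[-298,77,20,-32.7,36],[-298,77,20,-32.7,36],[-298,77,20,-32.7,36],[-298,77,20,-32.7,36],[-298,77,20,-32.7,36],[-298,77,20,-32.7,36],[-298,77,20,-32.7,36]]'; python3 -m crank '[[0,0,0,0,36],[0,0,0,0,36],[0,0,0,0,36]]'; python3 go.py 592 -43.6 120 120.65
python3 - <<'E'
from cell import env;import cv2
a=env.read_camera('top')['img'];b=env.read_camera('side')['img']
cv2.imwrite('pics/t1.png',a);cv2.imwrite('pics/s1.png',b)
cv2.imwrite('pics/d.png',cv2.hconcat([cv2.resize(a[150:270,270:420],(400,320),interpolation=2),cv2.resize(b[150:260,240:380],(400,320),interpolation=2)]))
E
```

```text
t: 4.62
eef_pos: [590.0, -45.7, 120.3]
tcp_rot: [-3.14, -0.001, 2.102]
ft_force: [-0.5, -0.0, -3.3]
opening: 0.419
grip_force: 30.0
t: 4.87
eef_pos: [590.1, -42.9, 121.5]
tcp_rot: [-3.141, -0.0, 2.107]
ft_force: [0.4, -0.2, -3.4]
opening: 0.415
grip_force: 30.0
shift [-1.6  1.3  1.5] turn [-0.01 -0.01  0.06] t 4.87 F [ 0.4 -0.2 -3.4] open 39.5 [590.1 -42.9 121.5]
```

View pics/d.png

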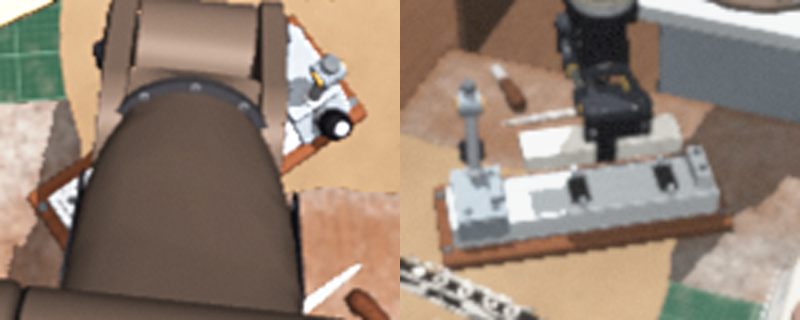

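The side view shows the stone level above the bed and parallel to the way, so I'll lower it.

```bash
python3 -m crank '[[-1.6,1.3,8,0,36],[-1.6,1.3,16,0,36],[-1.6,1.3,24,0,36],[-1.6,1.3,30,0,36],[-1.6,1.3,34,0,36],[-1.6,1.3,36,0,36],[-1.6,1.3,37,0,36],[-1.6,1.3,37,0,36]]';python3 go.py 592 -43.6 74 120.65;  python3 -m crank '[[0,0,2,0,36],[0,0,4,0,36],[0,0,5,0,36],[0,0,6,0,36],[0,0,6,0,36]]'; python3 go.py 592 -43.6 74 120.65
```

```text
t: 5.63
eef_pos: [592.3, -44.8, 84.4]
tcp_rot: [-3.141, -0.0, 2.105]
ft_force: [0.4, -0.1, -3.6]
opening: 0.419
grip_force: 30.0
shift [ 1.2  0.4 10.4] turn [-0.01 -0.   -0.04] t 5.63 F [ 0.4 -0.1 -3.6] open 39.9 [592.3 -44.8  84.4]
t: 6.05
eef_pos: [592.2, -44.8, 78.4]
tcp_rot: [-3.141, -0.0, 2.105]
ft_force: [-0.3, -1.1, -3.4]
opening: 0.419
grip_force: 30.0
shift [1.1 0.4 4.4] turn [-0.01 -0.   -0.03] t 6.05 F [-0.3 -1.1 -3.4] open 39.8 [592.2 -44.8  78.4]
```

No contact force below the pin tops, so the stone is between the pins.

```bash
python3 -m crank '[[0,0,1,0,36],[0,0,2,0,36],[0,0,3,0,36],[0,0,4,0,36],[0,0,4.6,0,36],[0,0,4.6,0,36]]'; python3 go.py 592 -43.6 74 120.65
```

```text
t: 6.55
eef_pos: [592.2, -44.8, 73.8]
tcp_rot: [-3.141, -0.0, 2.105]
ft_force: [0.1, 1.6, -3.3]
opening: 0.419
grip_force: 30.0
shift [ 1.1  0.4 -0.2] turn [-0.01 -0.   -0.03] t 6.55 F [ 0.1  1.6 -3.3] open 39.9 [592.2 -44.8  73.8]
```

```bash
python3 -m crank '[[0,0,0.6,0,36],[0,0,1.2,0,36],[0,0,1.2,0,36]]'
```

```text
t: 6.8
eef_pos: [592.3, -44.8, 73.6]
tcp_rot: [3.141, 0.0, 2.105]
ft_force: [-2.4, 0.2, 6.6]
opening: 0.42
grip_force: 30.0
```

```bash
python3 -m crank '[[0,0,0,0,42],[0,0,0,0,46],[0,0,0,0,52],[0,0,0,0,60],[0,0,0,0,60],[0,0,0,0,60]]'; python3 -m crank '[[0,0,-5,0,60],[0,0,-15,0,60],[0,0,-30,0,60],[0,0,-60,0,60],[0,0,-100,0,60],[0,0,-140,0,60],[0,0,-170,0,60],[0,0,-190,0,60],[0,0,-190,0,60]]'; python3 - <<'E'
from h import *
for xc in(-72,-110):print(fw(np.load("fix.npy"),(xc,-116,65)))
E
```

```text
t: 7.3
eef_pos: [592.3, -44.8, 72.7]
tcp_rot: [-3.142, 0.0, 2.105]
ft_force: [0.8, 0.2, 0.4]
opening: 0.627
grip_force: 0.0
t: 8.05
eef_pos: [593.4, -44.9, 268.5]
tcp_rot: [3.135, 0.005, 2.105]
ft_force: [-0.2, 0.4, -0.2]
opening: 0.631
grip_force: 0.0
[ 589.14189415 -203.46817924   65.        ]
[ 556.45189968 -222.84249888   65.        ]
```

```bash
python3 - <<'E'
from h import *
print(fw(np.load("fix.npy"),(-125,-116,65)))
E
python3 go.py 543.5 -230.5 230 30.65
```

```text
[ 543.54795449 -230.49025663   65.        ]
shift [-134.1 -137.7   38.4] turn [ 5.200e-01 -3.000e-02  8.997e+01] t 8.05 F [-0.2  0.4 -0.2] open 60.0 [593.4 -44.9 268.5]
```

```bash
python3 -m crank '[[-134,-138,38,90,60],[-134,-138,38,90,60],[-134,-138,38,90,60],[-134,-138,38,90,60],[-134,-138,38,90,60],[-134,-138,38,90,60],[-134,-138,38,90,60],[-134,-138,38,90,60],[-134,-138,38,90,60],[-134,-138,38,90,60]]'; python3 go.py 543.5 -230.5 72 30.65
```

```text
t: 8.88
eef_pos: [541.4, -230.3, 224.6]
tcp_rot: [-3.141, 0.0, 0.849]
ft_force: [-0.0, -0.4, -1.1]
opening: 0.631
grip_force: 0.0
shift [  1.3   1.8 152.6] turn [-0.04  0.02 17.98] t 8.88 F [-0.  -0.4 -1.1] open 60.0 [ 541.4 -230.3  224.6]
```

```bash
python3 -m crank '[[1,2,30,7,60],[1,2,60,14,60],[1,2,90,18,60],[1,2,120,18,60],[1,2,140,18,60],[1,2,150,18,60],[1,2,151,18,60],[1,2,151,18,60]]'; python3 go.py 588.3 -204 73 30.65
python3 - <<'E'
from cell import env;import cv2
a=env.read_camera('top')['img'];b=env.read_camera('side')['img']
cv2.imwrite('pics/e.png',cv2.hconcat([cv2.resize(a[150:270,300:450],(400,320),interpolation=2),cv2.resize(b[140:240,230:355],(400,320),interpolation=2)]))
E
```

```text
t: 9.55
eef_pos: [544.0, -231.0, 74.0]
tcp_rot: [-3.141, 0.0, 0.541]
ft_force: [-0.7, 0.6, 0.2]
opening: 0.631
grip_force: 0.0
shift [51.9 -0.3  1. ] turn [-0.01  0.01  0.35] t 9.55 F [-0.7  0.6  0.2] open 60.0 [ 544. -231.   74.]
```

View pics/e.png

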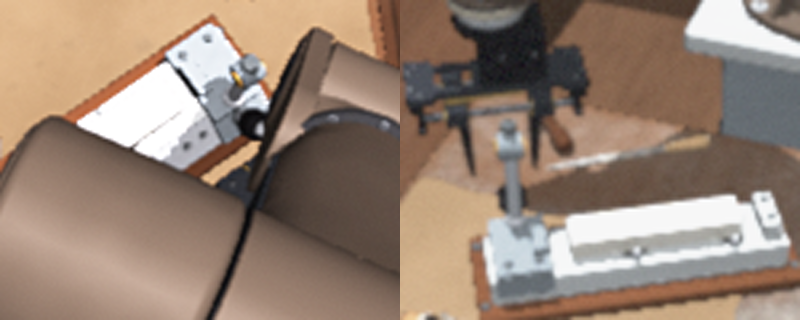

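The stone lies in the bed between the pins, and the fingers straddle the post and knob line. I'll advance slowly towards the knob.

```bash
python3 -m crank '[[10,0,0.5,0,60],[20,0,0.5,0,60],[30,0,0.5,0,60],[38,0,0.5,0,60],[44,0,0.5,0,60],[47,0,0.5,0,60],[49,0,0.5,0,60],[49,0,0.5,0,60]]'; python3 -m crank '[[1,0,0,0,60],[2,0,0,0,60],[3,0,0,0,60],[3,0,0,0,60]]'; python3 go.py 588.3 -204 73 30.65
```

```text
t: 10.32
eef_pos: [586.1, -205.4, 73.2]
tcp_rot: [3.142, 0.0, 0.541]
ft_force: [-0.4, 0.1, -0.2]
opening: 0.632
grip_force: 0.0
t: 10.65
eef_pos: [588.5, -204.2, 73.3]
tcp_rot: [3.141, -0.0, 0.541]
ft_force: [0.4, 0.2, 0.5]
opening: 0.63
grip_force: 0.0
shift [-0.1 -0.3  0.3] turn [ 0.01 -0.    0.34] t 10.65 F [0.4 0.2 0.5] open 59.9 [ 588.5 -204.2   73.3]
```

```bash
python3 -m crank '[[1,0,0,0,60],[2,0,0,0,60],[2,0,0,0,60]]';python3 -m crank '[[1,0,0,0,60],[2,0,0,0,60],[2,0,0,0,60]]'
```

```text
t: 10.9
eef_pos: [590.3, -203.1, 73.3]
tcp_rot: [3.141, 0.0, 0.541]
ft_force: [-0.7, -0.4, 1.4]
opening: 0.629
grip_force: 0.0
t: 11.15
eef_pos: [592.1, -202.0, 73.3]
tcp_rot: [3.141, -0.0, 0.541]
ft_force: [-0.0, -0.8, 0.5]
opening: 0.631
grip_force: 0.0
```

```bash
python3 -m crank '[[0,0,0,0,50],[0,0,0,0,40],[0,0,0,0,24],[0,0,0,0,24],[0,0,0,0,24],[0,0,0,0,24],[0,0,0,0,24],[0,0,0,0,24]]'; python3 go.py 592 -202 73 30.65
```

```text
t: 11.82
eef_pos: [591.9, -202.1, 73.3]
tcp_rot: [3.142, 0.0, 0.541]
ft_force: [-0.8, 0.2, -0.5]
opening: 0.289
grip_force: 30.0
shift [ 0.1 -0.   0.3] turn [0.   0.   0.35] t 11.82 F [-0.8  0.2 -0.5] open 27.5 [ 591.9 -202.1   73.3]
```

```bash
python3 -m crank '[[-0.6,0,-0.8,0,24],[-1.2,0,-1.6,0,24],[-2.4,0,-3.2,0,24],[-3.5,0,-4.8,0,24],[-4.7,0,-6.5,0,24],[-5.6,0,-7.7,0,24],[-5.6,0,-7.7,0,24],[-5.6,0,-7.7,0,24]]'; python3 go.py 592 -202 73 30.65
```

```text
t: 12.48
eef_pos: [587.1, -204.9, 81.0]
tcp_rot: [3.142, -0.0, 0.541]
ft_force: [4.5, 2.2, -7.0]
opening: 0.292
grip_force: 30.0
shift [5.7 0.  8. ] turn [ 0.   -0.01  0.34] t 12.48 F [ 4.5  2.2 -7. ] open 27.8 [ 587.1 -204.9   81. ]
```

The spring force matches a plunger pulled about 9.5 mm with no slip. Now I'll slide the jaw.

```bash
python3 -m crank '[[0,-2,0,0,24],[0,-5,0,0,24],[0,-9,0,0,24],[0,-13,0,0,24],[0,-17,0,0,24],[0,-21,0,0,24],[0,-25,0,0,24],[0,-28,0,0,24],[0,-30,0,0,24],[0,-30,0,0,24]]'; python3 go.py 566.7 -170.4 81 30.65
```

```text
t: 13.32
eef_pos: [571.7, -179.1, 81.1]
tcp_rot: [3.141, -0.0, 0.541]
ft_force: [4.8, 1.1, -7.0]
opening: 0.291
grip_force: 30.0
shift [  0.2 -10.    0.1] turn [ 0.05 -0.02  0.36] t 13.32 F [ 4.8  1.1 -7. ] open 27.7 [ 571.7 -179.1   81.1]
```

```bash
python3 -m crank '[[0,-2,0,0,24],[0,-4,0,0,24],[0,-6,0,0,24],[0,-8,0,0,24],[0,-9,0,0,24],[0,-10,0,0,24],[0,-10,0,0,24],[0,-10,0,0,24],[0,-10,0,0,24]]'; python3 go.py 566.7 -170.4 81 30.65
python3 - <<'E'
from cell import env;import cv2
a=env.read_camera('top')['img'];b=env.read_camera('side')['img']
cv2.imwrite('pics/f.png',cv2.hconcat([cv2.resize(a[150:270,270:420],(400,320),interpolation=2),cv2.resize(b[140:240,230:355],(400,320),interpolation=2)]))
E
```

```text
t: 14.07
eef_pos: [566.8, -170.8, 81.2]
tcp_rot: [3.141, -0.001, 0.541]
ft_force: [5.3, 0.2, -7.6]
opening: 0.288
grip_force: 30.0
shift [ 0.1 -0.4  0.2] turn [ 0.06 -0.03  0.35] t 14.07 F [ 5.3  0.2 -7.6] open 27.4 [ 566.8 -170.8   81.2]
```

View pics/f.png

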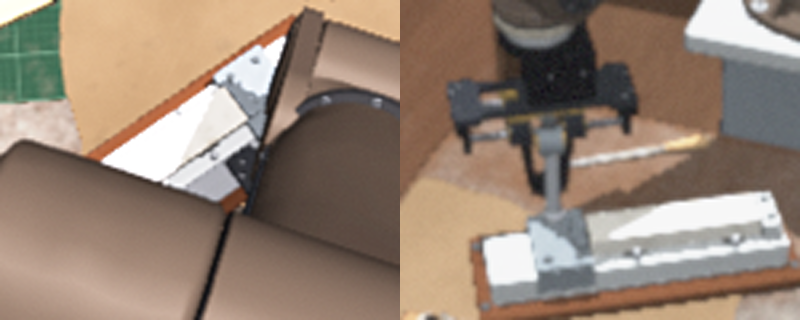

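The jaw now stands next to the stone, and the stone reaches the stop. I'll ease the pin back in.

```bash
python3 -m crank '[[0.6,-0.3,0.8,0,24],[1.2,-0.3,1.6,0,24],[1.8,-0.3,2.4,0,24],[2.4,-0.3,3.2,0,24],[3,-0.3,4,0,24],[3,-0.3,4,0,24]]';python3 -m crank '[[0.6,0,0.8,0,24],[1.2,0,1.6,0,24],[1.8,0,2.4,0,24],[2.4,0,3.2,0,24],[2.4,0,3.2,0,24],[2.4,0,3.2,0,24]]'; python3 go.py 571.5 -168.2 73.3 30.65
```

```text
t: 14.67
eef_pos: [569.3, -169.1, 77.1]
tcp_rot: [3.14, -0.0, 0.541]
ft_force: [3.7, -0.9, -5.3]
opening: 0.289
grip_force: 30.0
t: 15.17
eef_pos: [571.2, -167.7, 73.8]
tcp_rot: [3.141, -0.0, 0.541]
ft_force: [4.9, -1.4, -4.9]
opening: 0.289
grip_force: 30.0
shift [0.  0.6 0.5] turn [ 0.03 -0.01  0.35] t 15.17 F [ 4.9 -1.4 -4.9] open 27.4 [ 571.2 -167.7   73.8]
```

The spring is still pulling inward at nearly zero extension, so the pin is in the hole. I'll release and back off.

```bash
python3 -m crank '[[0,0,0,0,32],[0,0,0,0,38],[0,0,0,0,50],[0,0,0,0,60],[0,0,0,0,60]]'; python3 -m crank '[[-5,0,0,0,60],[-15,0,0,0,60],[-30,0,0,0,60],[-55,0,0,0,60],[-70,0,0,0,60],[-75,0,0,0,60],[-75,0,0,0,60]]'; python3 -m crank '[[-30,0,-40,0,60],[-60,0,-80,0,60],[-80,30,-120,0,60],[-80,60,-160,0,60],[-80,100,-180,0,60],[-80,140,-180,0,60],[-80,180,-180,0,60],[-80,220,-180,0,60],[-80,250,-180,0,60],[-80,250,-180,0,60]]'
python3 - <<'E'
from cell import env;import cv2
a=env.read_camera('top')['img'];b=env.read_camera('side')['img']
cv2.imwrite('pics/g.png',cv2.hconcat([cv2.resize(a[150:270,270:420],(400,320),interpolation=2),cv2.resize(b[170:250,240:340],(400,320),interpolation=2)]))
E
```

```text
t: 15.58
eef_pos: [570.8, -167.5, 73.9]
tcp_rot: [-3.141, 0.0, 0.541]
ft_force: [-0.2, -0.5, -0.6]
opening: 0.551
grip_force: 0.0
t: 16.17
eef_pos: [505.8, -207.1, 74.0]
tcp_rot: [-3.142, 0.0, 0.539]
ft_force: [-0.3, -0.2, -0.3]
opening: 0.631
grip_force: 0.0
t: 17.0
eef_pos: [569.1, -465.6, 253.1]
tcp_rot: [3.14, -0.0, 0.54]
ft_force: [0.0, -0.6, -0.9]
opening: 0.633
grip_force: 0.0
```

View pics/g.png

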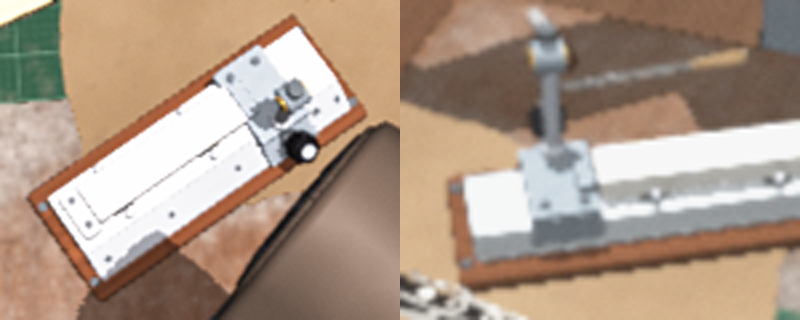

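The jaw is against the stone and the stone touches the stop. I'll check the knob position numerically against its initial offset.

```bash
python3 - <<'E'
from h import *
from cell import env
p=np.load("fix.npy")
def knob(im,g):
    m=(im.max(2)<60).astype('uint8');u,v=map(int,g);k=np.zeros_like(m);k[v-7:v+8,u-7:u+8]=1
    n,l,s,c=cv2.connectedComponentsWithStats(m*k);i=1+np.argmax(s[1:,4]);return c[i],s[i,4]
print(knob(cv2.imread("pics/top0.png"),(395,197)),knob(env.read_camera("top")["img"],(383,205)))
for j in(0,40):
  for q in(0,7):print(j,q,proj("top",fw(p,(-58-.588*q,-116+j,65+.809*q))))
E
```

```text
(array([393.51219512, 195.63414634]), np.int32(82)) (array([381.40740741, 204.32098765]), np.int32(81))
0 0 [395.37934031 196.35879699]
0 7 [396.697262   197.14648465]
40 0 [382.89538476 205.14121503]
40 7 [384.15702679 205.9751161 ]
```

```bash
python3 -m crank '[[0,0,0,0,60],[0,0,0,0,60],[0,0,0,0,60],[0,0,0,0,60]]' >/dev/null; python3 -c "
from cell import env;print(env.job_done())"
```

```text
the job is handed in; nothing more can be done
None
```

I handed the job in: the last pictures and force readings show the stone flat between the pins against the end stop, the jaw at the third hole with its pin home, and the arm clear; no verdict came back.

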